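# Dispense a spice tin and pack it in the order box

## Robot

A 6-joint arm with a two-finger parallel gripper is mounted at the origin on the work surface. World frame = base frame: x ahead of the robot, y to its left, z up, the work surface at z = 0. Lengths are in m, angles in rad, forces in N, time in s.
With the tool pointing down it reaches from about 0.4 to 0.825 m from the base axis. Payload 7 kg.
Tool frame: the origin (TCP) lies on the centre line of the jaws, within the pads' length; the fingertips stand 22 mm ahead of it and the grasp point (between the pads) lies 3 mm ahead of it; z points along the fingers, y is the line along which they close (so a half turn about z gives the same grasp; the last joint's range is limited). The gripper opens to 88 mm and grips with 3 to 60 N. Pads are 19 mm wide; open, the fingers measure 130 mm over their backs; the gripper's body (78 mm by 193 mm) begins 47 mm behind the grasp point.
Start: joints at [1.48, 0.359, 0.012, 0, -1.224, -0.288], TCP at [0.25, 0.627, 0.249] pointing down, gripper open.
Joint ranges: [-3.07, 3.07], [-1.43, 2.12], [-1.02, 1.25], [-3.03, 1.67], [-3.05, -0], [-3.03, 3.03]. Speed limits (rad/s): [2.39, 2.39, 3.01, 3.14, 3.14, 3.14].

## Interface

Orientations are given as [roll, pitch, yaw] about the fixed x, y, z axes, in that order (R = Rz(yaw) Ry(pitch) Rx(roll)).
In Python, from station import arm gives the robot as it stands.
- The arm moves only by the tool arm_command, never from a script. Its argument "series" is one flat list of numbers, 7 for each row, row after row: the turn, a rotation vector about the tool's x, y, z each as a share of 90 degrees, from -1 to 1, then the shift along the tool's x, y, z each as a share of 0.1 m, from -1 to 1, then the opening, from 0 (shut) to 1 (fully open). A call has 1 to 8 rows; each row is the pose to reach, as a shift and turn from the pose commanded when the call began, along the tool's axes at that moment; what a row does not reach only later rows make up. A row lasts 1/8 s, in which the tool goes at most 62.5 mm and 10.7 degrees, less where a joint would pass 70% of its speed; a pose out of reach is approached as far as the arm can. A call with a number of a shift or a turn outside -1 to 1 is refused whole. A call with a gripper value outside its range is refused whole. The fingers move at their own pace and stop on an object; "force" is the grip in N (left out, the last holds). Time passes only in rows, so rows that repeat a pose let the fingers close. It gives the time, the measured TCP pose, the force, the opening and the grip force at its end, in the units of the state.
- arm.get_state(): the state, without advancing time (a new reading comes with each control period).
- arm.grab_frame(name): name is "scene" or "top" or "wrist"; returns the picture (384x512x3 uint8, blue, green, red); there is no depth.
- arm.camera_model(name): a dict with "fovy" (degrees; the focal length in pixels is half the picture's height over the tangent of half this angle, whatever the lens; pixels are square), "cx", "cy" (the principal point, pixels), "pose" (4x4, takes a point from camera to world coordinates). Camera axes: x right, y down, z forward; pixel columns grow to the right and rows downward; lengths in m; the calibration is good to about 2 mm. A picture is of the moment at which its call begins: read the wrist's pose just before it. camera_model takes no time and is no camera call; for the wrist camera it gives the pose at the moment of the call.
- arm.job_done(): hands the job in; it is judged then, once.
The state is a dict: "t": time; "q": joint angles; "qd": joint speeds; "joint_efforts": joint torques, N m; "eef_pos": TCP position; "ee_rot": TCP orientation; "force": force on the tool from outside, world axes, zero at the start; "moment": the same for the moment, N m; "width": finger opening in m; "gripper_force": force on a finger pad.
Only numpy, scipy, OpenCV 4.12 (cv2) and the standard library are available. Lean on these libraries where they do the work, as an engineer would, in place of code of your own. Each camera call takes 0.05 s, during which the arm holds its last target. There are 200 camera calls.

## Task

Push the red paddle of the tin dispenser's spring ejector fully in so that one spice tin comes out onto the landing, and let the slide spring back. Lay that tin flat, lid up, in the open compartment of the wooden order box, and slide the box's cover fully shut over it. Keep the second tin inside the dispenser, and leave the jars, carton and bowl standing where they are.

Things in the scene. Friction and masses are not known exactly. Their poses are not given: they have to be found in the camera images.
- dispenser: Tin dispenser, fixed. Dark wooden deck 74 mm wide, 8 mm thick, from x=-118 to +105 mm in its frame; origin on the counter under the magazine's centre; +x is the way tins are pushed out. The clear magazine (60 x 70 mm in plan, light wooden corner posts, top 61 mm above the counter) holds two stacked tins at x=0. Behind it (-x) is the ejector's red paddle, in front (+x) the landing.
- ejector (a joint): Spring ejector slide: 0 m at rest, grows as the paddle is pushed along the dispenser's +x, stop at 0.072 m. The spring resists with 3 N at rest to 10 N fully in and returns the slide when let go. Fully in, the lower tin has been pushed out to about x=+68 mm of the dispenser, clear of the magazine. As the slide returns, the upper tin drops into the lower place.
- landing (a point): Point on the landing (deck top, 8 mm above the counter) where the pushed-out tin stands, x=+68 mm of the dispenser, axes as the dispenser's. The landing runs from x=30 to 98 mm, with side lips 3 mm high at y=+-28 to 31 mm and an end stop 10 mm high at x=98 mm.
- paddle (a point): Middle of the rear face of the red paddle (46 mm wide, 8 mm thick, from 8 to 62 mm above the counter); the point is 45 mm above the counter and moves with the slide (at rest at x=-111 mm of the dispenser). Axes as the dispenser's: push here towards +x.
- tin_low: Flat round spice tin, lilac with a cork-coloured lid (lilac dot) on top, 50 mm diameter, 22 mm tall, about 60 g; the lower one in the magazine at the start. Origin at the centre of its underside, z up towards its lid.
- tin_high: The same kind of tin, the upper one in the magazine at the start. Origin at the centre of its underside.
- order_box: Light wooden order box, fixed to the counter, 174 (x) x 116 (y) mm, walls 36 mm high, two dark guide rails along the sides of its top up to 44 mm. Origin at the centre of its underside. Its -x half is an open compartment; its +x half is closed, and the opened cover lies on it.
- compartment (a point): Centre of the inner floor of the order box's compartment, 8 mm above the counter; inside 70 mm (x) x 104 mm (y), 28 mm deep, axes as the order box's. Walls 6 mm thick.
- cover (a joint): Sliding cover of the order box: 0 m fully shut over the compartment, about 0.08 m open, stop at 0.084 m; grows towards the box's +x. About 1.5 N of friction, stays where it is left. The cover is a 78 x 108 mm board, its top 42.5 mm above the counter.
- cover_handle (a point): Middle of the dark bar handle on the cover: 12 mm thick (x), 50 mm long (y), from 42.5 to 62.5 mm above the counter; the point is 52.5 mm above the counter and moves with the cover. Axes as the order box's: slide it towards -x to shut.
- jar_lilac: Bystander to be left alone: square lilac spice jar with a cork, 44 x 44 x 60 mm. Origin at the centre of its underside.
- jar_mint: Bystander to be left alone: square mint-green spice jar with a cork, 44 x 44 x 60 mm. Origin at the centre of its underside.
- jar_rose: Bystander to be left alone: square rose-red spice jar with a cork, 44 x 44 x 60 mm. Origin at the centre of its underside.
- honey_jar: Bystander to be left alone: round amber honey jar with a dark cap, 66 mm across, 85 mm tall. Origin at the centre of its underside.
- tea_carton: Bystander to be left alone: kraft tea carton, 60 x 90 x 60 mm. Origin at the centre of its underside.
- sample_bowl: Bystander to be left alone: white bowl, 100 mm across, 40 mm tall. Origin at the centre of its underside.
Not all that is in view belongs to the job. What is shaped like the dispenser but blue or pink is not meant. What is shaped like the tin_high but turquoise is not meant.

How it is judged:
On the way, in this order (a step that is already met when the one before it is completed fails the run):
1. the ejector is pressed in (over 62 mm) and has pushed the lower tin out onto the landing, standing flat (value of joint ejector above 0.062 m and x of tin_low in the frame of dispenser above 0.058 m and z of tin_low in the frame of dispenser below 0.016 m and angle between tin_low's own z axis and vertical below 0.15 rad), for 0.1 s.
2. the tin lies flat, lid up, on the floor of the compartment (x of tin_low in the frame of compartment between -0.035 and 0.035 m and y of tin_low in the frame of compartment between -0.052 and 0.052 m and z of tin_low in the frame of compartment below 0.005 m and angle between tin_low's own z axis and vertical below 0.12 rad), for 0.2 s.
At the end, for the whole second after the job is handed in: The ejected tin lies flat (within 7 degrees), lid up and at rest on the floor of the compartment (within 5 mm of it), the cover is within 4 mm of fully shut, the ejector is back within 6 mm of rest, and the second tin is at rest inside the magazine (within 15 mm of its axis) (all of step 2 and value of joint cover below 0.004 m and linear speed of each of tin_low, tin_high below 0.02 m/s and value of joint ejector below 0.006 m and x of tin_high in the frame of dispenser between -0.015 and 0.015 m and y of tin_high in the frame of dispenser between -0.015 and 0.015 m); the robot touches nothing.
It fails at once if the second tin leaves the magazine (x of tin_high in the frame of dispenser above 0.02 m or distance of tin_high from where it was at the start of the episode above 0.05 m).
It fails at once if a jar, the carton or the bowl is moved more than 20 mm or tipped more than 0.3 rad (distance of any of jar_lilac, jar_mint, jar_rose, honey_jar, tea_carton, sample_bowl from where it was at the start of the episode above 0.02 m or angle between any of jar_lilac, jar_mint, jar_rose, honey_jar, tea_carton, sample_bowl's own z axis and vertical above 0.3 rad).
It also fails if it takes over 72 s, if anything falls off the work surface, if the arm or the gripper's body presses on something with over 40 N, if the wrist force passes 120 N, or if a joint passes its speed limit or range.

## Working session

There is one attempt and no reset: what is moved stays moved. The work goes in short steps, Python scripts to look and compute and a tool call to move; the robot and the scene stay as the last step left them, time stands still between calls to the robot, and variables do not carry over. Pictures are saved under pics/ and viewed, at most 10 in all, crops included, and the job is handed in when it is done.

Besides the shell and the picture viewer there is one more tool, called after ">>>" as name(argument=value, ...) on one line, values as JSON. arm_command: Moves the arm, as the interface text tells. Its arguments: {"type":"object","properties":{"series":{"type":"array"},"force":{"type":"number"}},"required":["series"]}

```bash
mkdir -p pics
python3 - <<'E'
from station import arm
import cv2
for n in("scene","top"):
    cv2.imwrite(f"pics/{n}0.png",arm.grab_frame(n)); m=arm.camera_model(n); print(n,m)
s=arm.get_state(); print(s['t'],s['eef_pos'],s['ee_rot'],s['width'],s['force'])
E
```

```text
scene {'fovy': 51.129658212485715, 'cx': 254.78137151453114, 'cy': 182.93201476660738, 'pose': array([[-0.5539013 ,  0.43272784, -0.71129457,  1.28612401],
       [ 0.8325507 ,  0.2953231 , -0.4686615 ,  0.5035999 ],
       [ 0.00725883, -0.85178101, -0.52384771,  0.65086378],
       [ 0.        ,  0.        ,  0.        ,  1.        ]])}
top {'fovy': 56.75701793638888, 'cx': 254.32162558066736, 'cy': 193.6416737980784, 'pose': array([[ 1.07462217e-02, -9.98408520e-01,  5.53619497e-02,
         4.51264725e-01],
       [-9.99942245e-01, -1.07208572e-02,  7.55137575e-04,
         1.49568926e-02],
       [-1.60408230e-04, -5.53668672e-02, -9.98466066e-01,
         9.88805829e-01],
       [ 0.00000000e+00,  0.00000000e+00,  0.00000000e+00,
         1.00000000e+00]])}
0.1 [0.24950416 0.62677985 0.24771868] [ 3.14013762e+00 -1.34165463e-04 -3.78922818e-01] 0.08744097751739882 [ 0.1384154  -0.54464658 -0.72539899]
```

View pics/top0.png

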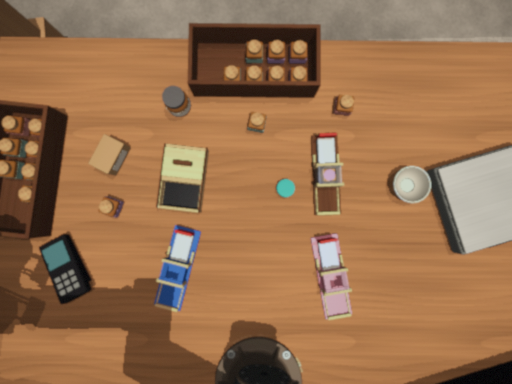

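View pics/scene0.png

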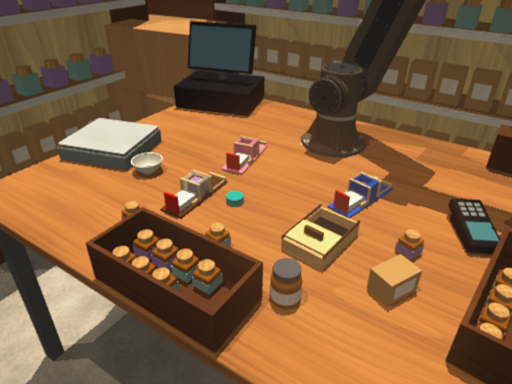

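The top view shows three dispenser shapes: dark wood (327,172), blue (177,268) and pink (331,275). The dark wooden one at (327,172) fits, since the blue and pink ones are ruled out. The order box is at (183,178), with its handle at (183,162) and the open compartment at (180,195). The turquoise tin at (286,188) is not meant. I'll confirm with an enlarged crop.

Run:
```python
import cv2,numpy as np
im=cv2.imread("pics/top0.png")
f=lambda x0,y0,w,h,s:cv2.resize(im[y0:y0+h,x0:x0+w],None,fx=s,fy=s,interpolation=cv2.INTER_CUBIC)
cv2.imwrite("pics/crop1.png",np.hstack([f(303,125,50,75+20,6),f(150,130,65,95,6)]))
```

```text
(no output)
```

View pics/crop1.png

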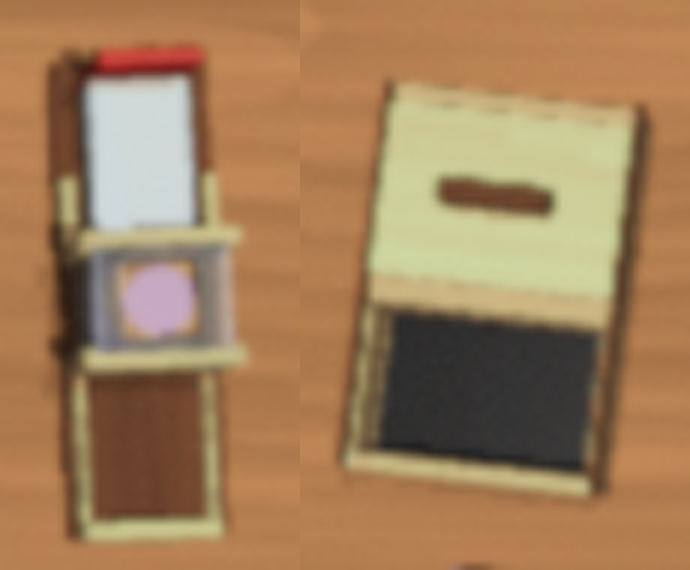

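```bash
cat > h.py <<'E'
import numpy as np,cv2
from station import arm
from scipy.optimize import least_squares
def proj(m,P):
    T=np.linalg.inv(m['pose']); p=np.asarray(P)@T[:3,:3].T+T[:3,3]
    f=192/np.tan(np.radians(m['fovy']/2))
    return p[:,:2]/p[:,2:]*f+[m['cx'],m['cy']]
def back(m,uv,z):
    f=192/np.tan(np.radians(m['fovy']/2))
    d=m['pose'][:3,:3]@np.r_[(np.asarray(uv)-[m['cx'],m['cy']])/f,1]; o=m['pose'][:3,3]
    return o+d*(z-o[2])/d[2]
def W(p,L):
    c,s=np.cos(p[2]),np.sin(p[2]); L=np.asarray(L,float)
    return np.c_[p[0]+c*L[:,0]-s*L[:,1],p[1]+s*L[:,0]+c*L[:,1],L[:,2]]
def fit(m,uv,L,x0):
    r=least_squares(lambda p:(proj(m,W(p,L))-uv).ravel(),x0,x_scale=[.01,.01,.1],loss='soft_l1')
    return r.x,np.round(r.fun.reshape(-1,2),1)
E
python3 - <<'E'
from h import *
m=arm.camera_model("top")
u=lambda c,o:(np.array(c,float)+.5)/6-.5+o
d=u([(97,50),(205,47),(80,234),(240,228),(85,372),(247,362)],(303,125))
L=[(-.111,-.023,.062),(-.111,.023,.062),(-.03,-.035,.061),(-.03,.035,.061),(.03,-.035,.061),(.03,.035,.061)]
p,r=fit(m,d,L,(.5,-.2,3.1)); print("disp",p,r.tolist())
b=u([(390,83),(645,105),(605,492),(343,468)],(150-50,130))
L=[(.087,.058,.044),(.087,-.058,.044),(-.087,-.058,.044),(-.087,.058,.044)]
q,r=fit(m,b,L,(.5,.2,0)); print("box",q,r.tolist())
h=back(m,u((495,197),(100,130)),.0625); print("handle",h)
print("land,paddle",W(p,[(.068,0,.008),(-.111,0,.045)]),"comp",W(q,[(-.046,0,.008)]))
s=arm.get_state();print(s['q'])
E
```

```text
disp [ 0.55519891 -0.18162364  3.19119906] [[0.3, -0.0], [-0.3, -0.2], [-0.0, 0.0], [-0.1, 0.0], [0.2, -0.2], [-0.0, 0.4]]
box [ 0.54541306  0.20860665 -0.0862995 ] [[-0.4, -0.4], [0.1, 0.1], [-0.0, 0.3], [0.2, 0.0]]
handle [0.58261943 0.20601874 0.0625    ]
land,paddle [[ 0.48728256 -0.18499549  0.008     ]
 [ 0.66606237 -0.17611958  0.045     ]] comp [[0.49958425 0.2125715  0.008     ]]
[ 1.48008236e+00  3.59327781e-01  1.11721670e-02 -3.02971039e-04
 -1.22407389e+00 -2.88105787e-01]
```

>>> arm_command(series=[0, 0, 0, 0.33, 0.28, 0, 0, 0, 0, 0, 0.67, 0.55, 0, 0, 0, 0, 0, 1, 0.83, 0, 0], force=20)

```text
t: 0.48
eef_pos: [0.3122, 0.5117, 0.248]
ee_rot: [3.141, -0.0, -0.379]
force: [0.8, -0.2, 0.5]
width: 0.0631
gripper_force: 0.0
```

>>> arm_command(series=[0, 0, 0, 0.33, 0.28, 0, 0, 0, 0, 0, 0.67, 0.55, 0, 0, 0, 0, 0, 1, 0.83, 0, 0])

```text
t: 0.85
eef_pos: [0.3745, 0.3975, 0.2483]
ee_rot: [3.141, 0.0, -0.379]
force: [0.4, 0.8, 0.5]
width: 0.0336
gripper_force: 0.0
```

>>> arm_command(series=[0, 0, 0, 0.33, 0.28, 0, 0, 0, 0, 0, 0.67, 0.55, 0, 0, 0, 0, 0, 1, 0.83, 0, 0])

```text
t: 1.23
eef_pos: [0.4366, 0.2834, 0.2484]
ee_rot: [3.141, 0.0, -0.379]
force: [0.4, 0.1, 0.4]
width: 0.0034
gripper_force: 0.0
```

>>> arm_command(series=[0, 0, 0, 0.33, 0.28, 0, 0, 0, 0, 0, 0.67, 0.55, 0, 0, 0, 0, 0, 1, 0.83, 0, 0])

```text
t: 1.6
eef_pos: [0.4988, 0.1694, 0.2484]
ee_rot: [3.141, 0.0, -0.379]
force: [0.1, 0.4, 0.2]
width: 0.0003
gripper_force: 0.0
```

>>> arm_command(series=[0, 0, 0, 0.33, 0.28, 0, 0, 0, 0, 0, 0.67, 0.55, 0, 0, 0, 0, 0, 1, 0.83, 0, 0])

```text
t: 1.98
eef_pos: [0.5611, 0.0553, 0.2483]
ee_rot: [3.141, 0.0, -0.379]
force: [0.4, 0.5, 0.2]
width: 0.0004
gripper_force: 0.0
```

>>> arm_command(series=[0, 0, 0, 0.33, 0.28, 0, 0, 0, 0, 0, 0.67, 0.55, 0, 0, 0, 0, 0, 1, 0.83, 0, 0])

```text
t: 2.35
eef_pos: [0.6233, -0.0588, 0.2481]
ee_rot: [3.141, 0.001, -0.379]
force: [0.2, 0.8, 0.7]
width: 0.0003
gripper_force: 0.0
```

>>> arm_command(series=[0, 0, -0.09, 0.33, 0.28, 0, 0, 0, 0, -0.18, 0.67, 0.55, 0, 0, 0, 0, -0.273, 1, 0.83, 0, 0, 0, 0, -0.273, 1, 0.83, 0, 0])

```text
t: 2.85
eef_pos: [0.6854, -0.1742, 0.2467]
ee_rot: [3.142, 0.002, 0.049]
force: [-0.7, 0.7, -0.4]
width: 0.0003
gripper_force: 0.0
```

```bash
cat >> h.py <<'E'
def delta(x,y,z,yaw):
    from scipy.spatial.transform import Rotation as Ro
    s=arm.get_state(); R=Ro.from_euler('xyz',s['ee_rot']); T=Ro.from_euler('xyz',[np.pi,0,yaw])
    print('t',s['t'],'pos',np.round(s['eef_pos'],4),'turn',np.round((R.inv()*T).as_rotvec()/(np.pi/2),3),'shift',np.round(R.inv().apply(np.array([x,y,z])-s['eef_pos'])/.1,3))
E
python3 - <<'E'
from h import *
delta(.70,-.1744,.059,.0496)
cv2.imwrite("pics/wrist1.png",arm.grab_frame("wrist"))
E
```

```text
t 2.85 pos [ 0.6854 -0.1742  0.2467] turn [ 0.     0.002 -0.001] shift [0.15  0.009 1.877]
```

View pics/wrist1.png

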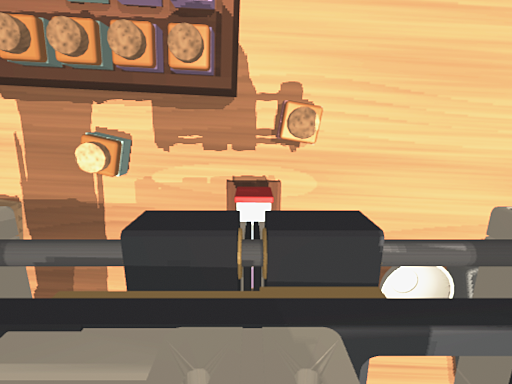

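The wrist view shows the red paddle at (254,193), centred on the finger line at x≈252. The way down behind it is clear.

>>> arm_command(series=[0, 0, 0, 0.2, 0, 0.2, 0, 0, 0, 0, 0.2, 0, 0.6, 0, 0, 0, 0, 0.2, 0, 0.95, 0, 0, 0, 0, 0.2, 0, 0.95, 0])

```text
t: 3.4
eef_pos: [0.7029, -0.1693, 0.1504]
ee_rot: [-3.141, 0.006, 0.05]
force: [0.3, 0.6, -0.1]
width: 0.0004
gripper_force: 0.0
```

>>> arm_command(series=[0, 0, 0, 0, 0, 0.4, 0, 0, 0, 0, 0, 0, 0.7, 0, 0, 0, 0, 0, 0, 0.9, 0, 0, 0, 0, 0, 0, 0.9, 0])

```text
t: 3.9
eef_pos: [0.7049, -0.1703, 0.0633]
ee_rot: [3.142, 0.001, 0.05]
force: [0.1, 0.2, 0.3]
width: 0.0004
gripper_force: 0.0
```

Run:
```python
from h import *
delta(.666-.072+.0095,-.1798,.06,.0496)
```

```text
t 3.9 pos [ 0.7049 -0.1703  0.0633] turn [0.    0.001 0.   ] shift [-1.017  0.044  0.034]
```

>>> arm_command(series=[0, 0, 0, -0.15, 0.04, 0, 0, 0, 0, 0, -0.28, 0.04, 0, 0, 0, 0, 0, -0.4, 0.04, 0, 0, 0, 0, 0, -0.52, 0.04, 0, 0, 0, 0, 0, -0.64, 0.04, 0, 0, 0, 0, 0, -0.76, 0.04, 0, 0, 0, 0, 0, -0.86, 0.04, 0, 0, 0, 0, 0, -0.92, 0.04, 0, 0])

```text
t: 4.9
eef_pos: [0.6164, -0.179, 0.0653]
ee_rot: [3.141, -0.008, 0.051]
force: [11.9, -0.5, -5.7]
width: 0.0005
gripper_force: 5.3
```

Run:
```python
from h import *
delta(.666-.072+.0095,-.1798,.06,.0496)
print(arm.get_state()['force'])
cv2.imwrite("pics/s2.png",cv2.resize(arm.grab_frame("scene")[150:230,140:260],None,fx=5,fy=5,interpolation=cv2.INTER_CUBIC))
```

```text
t 4.9 pos [ 0.6164 -0.179   0.0653] turn [ 0.    -0.005  0.001] shift [-0.129  0.001  0.052]
[11.93149055 -0.49212088 -5.71381342]
```

View pics/s2.png

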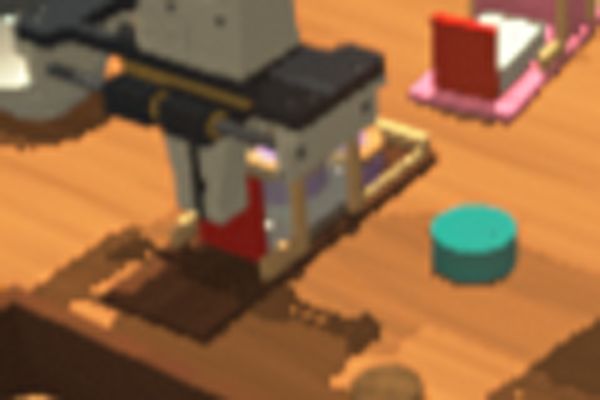

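The scene crop shows the fingers pushing the paddle at (230,215), close to the magazine. A lid is emerging on the landing at (370,135). I'll push the last part slowly.

>>> arm_command(series=[0, 0, 0, -0.04, 0, 0, 0, 0, 0, 0, -0.08, 0, 0, 0, 0, 0, 0, -0.1, 0, 0, 0, 0, 0, 0, -0.1, 0, 0, 0])

```text
t: 5.45
eef_pos: [0.607, -0.1794, 0.0653]
ee_rot: [3.141, -0.009, 0.051]
force: [11.1, -0.1, -5.4]
width: 0.0005
gripper_force: 5.1
```

>>> arm_command(series=[0, 0, 0, -0.03, 0, 0, 0, 0, 0, 0, -0.06, 0, 0, 0, 0, 0, 0, -0.06, 0, 0, 0])

```text
t: 5.82
eef_pos: [0.6053, -0.1795, 0.0657]
ee_rot: [3.14, -0.017, 0.052]
force: [23.6, -0.3, -14.8]
width: 0.0005
gripper_force: 11.4
```

The force jumped, so the slide is at its stop. Now I'll hold briefly, then retract and let it spring back.

>>> arm_command(series=[0, 0, 0, 0, 0, 0, 0, 0, 0, 0, 0.1, 0, 0, 0, 0, 0, 0, 0.25, 0, 0, 0, 0, 0, 0, 0.42, 0, 0, 0, 0, 0, 0, 0.6, 0, 0, 0, 0, 0, 0, 0.8, 0, 0, 0, 0, 0, 0, 1, 0, 0, 0, 0, 0, 0, 1, 0, 0, 0])

```text
t: 6.82
eef_pos: [0.6976, -0.1749, 0.0638]
ee_rot: [3.141, -0.0, 0.05]
force: [0.1, -0.0, -0.4]
width: 0.0004
gripper_force: 0.0
```

>>> arm_command(series=[0, 0, 0, 0.05, 0, -0.4, 0, 0, 0, 0, 0.05, 0, -0.9, 0, 0, 0, 0, 0.05, 0, -1, 0.4, 0, 0, 0, 0.05, 0, -1, 0.7])

```text
t: 7.32
eef_pos: [0.7017, -0.1747, 0.1647]
ee_rot: [-3.141, -0.002, 0.05]
force: [-0.4, -0.0, 0.2]
width: 0.0153
gripper_force: 0.0
```

Run:
```python
from h import *
delta(.4873,-.185,.15,.0496); print(arm.get_state()['force'])
a=arm.grab_frame("top");b=arm.grab_frame("scene")
f=lambda im,x0,y0,w,h:cv2.resize(im[y0:y0+h,x0:x0+w],None,fx=4,fy=4,interpolation=cv2.INTER_CUBIC)
cv2.imwrite("pics/s3.png",np.hstack([f(a,295,120,70,100),f(b,140,140,120,100)]))
```

```text
t 7.325 pos [ 0.7017 -0.1747  0.1647] turn [-0.    -0.001  0.   ] shift [-2.146 -0.003  0.144]
[-0.38021183 -0.04367879  0.17875006]
```

View pics/s3.png

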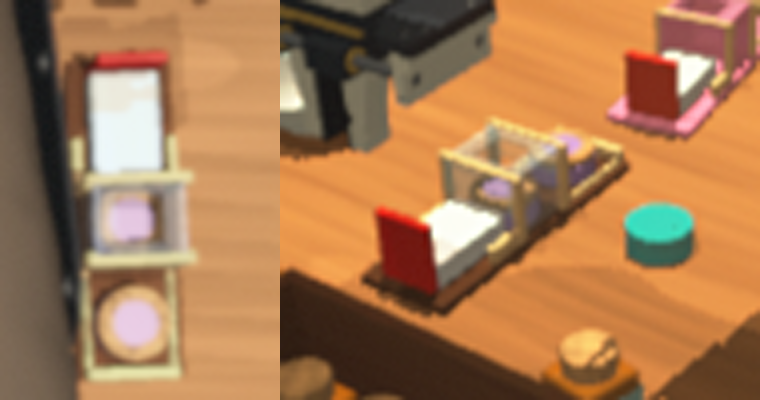

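The ejected tin stands on the landing, lid up, at crop (134,322). The slide is back at rest and the second tin has dropped into the magazine.

Run:
```python
from h import *
t=back(arm.camera_model("top"),[(134+.5)/4-.5+295,(322+.5)/4-.5+120],.030); print("tin",t)
p=[ 0.55519891,-0.18162364,3.19119906]; c=np.cos(p[2]);s=np.sin(p[2]); d=t[:2]-p[:2]; print(c*d[0]+s*d[1],-s*d[0]+c*d[1])
delta(t[0],t[1],.036,.0496)
```

```text
tin [ 0.48904191 -0.18369241  0.03      ]
0.06617819598971006 -0.0012142361290838526
t 7.425 pos [ 0.701  -0.1746  0.1624] turn [-0.     0.001  0.   ] shift [-2.119 -0.014  1.268]
```

>>> arm_command(series=[0, 0, 0, -0.5, 0, 0, 1, 0, 0, 0, -1, 0, 0, 1])

```text
t: 7.68
eef_pos: [0.6, -0.1796, 0.1609]
ee_rot: [-3.141, 0.004, 0.05]
force: [0.1, 0.0, 1.0]
width: 0.0427
gripper_force: 0.0
```

>>> arm_command(series=[0, 0, 0, -0.5, 0, 0, 1, 0, 0, 0, -1, 0, 0, 1, 0, 0, 0, -1, 0, 0, 1])

```text
t: 8.05
eef_pos: [0.4982, -0.1847, 0.1625]
ee_rot: [-3.141, 0.003, 0.049]
force: [0.6, -0.2, 0.6]
width: 0.0729
gripper_force: 0.0
```

Run:
```python
from h import *
delta(.489,-.1842,.036,.0496); print(arm.get_state()['width'])
```

```text
t 8.05 pos [ 0.4982 -0.1847  0.1625] turn [-0.001  0.002 -0.   ] shift [-0.088 -0.009  1.265]
0.07290474610546359
```

>>> arm_command(series=[0, 0, 0, -0.09, 0, 0.2, 1, 0, 0, 0, -0.09, -0.01, 0.6, 1, 0, 0, 0, -0.09, -0.01, 0.85, 1, 0, 0, 0, -0.09, -0.01, 0.85, 1])

```text
t: 8.55
eef_pos: [0.4918, -0.1841, 0.0759]
ee_rot: [-3.141, 0.006, 0.05]
force: [0.2, -0.1, 0.1]
width: 0.0876
gripper_force: 0.0
```

Run:
```python
from h import *
delta(.489,-.1842,.036,.0496); s=arm.get_state();print(s['width'],s['force'])
```

```text
t 8.55 pos [ 0.4918 -0.1841  0.0759] turn [-0.     0.004  0.   ] shift [-0.026  0.     0.4  ]
0.08761294432000838 [ 0.23512668 -0.11695249  0.12348041]
```

>>> arm_command(series=[0, 0, 0, -0.02, 0, 0.2, 1, 0, 0, 0, -0.02, 0, 0.39, 1, 0, 0, 0, -0.02, 0, 0.39, 1, 0, 0, 0, -0.02, 0, 0.39, 0.5, 0, 0, 0, -0.02, 0, 0.39, 0.4, 0, 0, 0, -0.02, 0, 0.39, 0.4, 0, 0, 0, -0.02, 0, 0.39, 0.4, 0, 0, 0, -0.02, 0, 0.39, 0.4], force=15)

```text
t: 9.55
eef_pos: [0.4917, -0.1843, 0.0399]
ee_rot: [3.141, -0.0, 0.05]
force: [-0.7, -0.3, 2.4]
width: 0.0493
gripper_force: 15.0
```

>>> arm_command(series=[0, 0, 0, 0, 0, -0.2, 0.4, 0, 0, 0, 0, 0, -0.6, 0.4, 0, 0, 0, 0, 0, -1, 0.4, 0, 0, 0, 0, 0, -1, 0.4])

```text
t: 10.05
eef_pos: [0.4935, -0.1844, 0.1427]
ee_rot: [3.141, -0.006, 0.05]
force: [-0.4, 0.1, -0.6]
width: 0.0496
gripper_force: 15.0
```

>>> arm_command(series=[0, 0, 0.03, 0, -0.3, 0, 0.4, 0, 0, 0.06, 0, -0.65, 0, 0.4, 0, 0, 0.0865, 0, -1, 0, 0.4])

```text
t: 10.42
eef_pos: [0.4858, -0.0836, 0.1387]
ee_rot: [3.141, 0.001, -0.088]
force: [0.6, 0.7, -1.1]
width: 0.0496
gripper_force: 15.0
```

>>> arm_command(series=[0, 0, 0, 0, -0.4, 0, 0.4, 0, 0, 0, 0, -0.8, 0, 0.4, 0, 0, 0, 0, -1, 0, 0.4])

```text
t: 10.8
eef_pos: [0.4947, 0.0169, 0.1387]
ee_rot: [3.141, 0.001, -0.085]
force: [0.2, -0.4, -0.6]
width: 0.0496
gripper_force: 15.0
```

>>> arm_command(series=[0, 0, 0, 0, -0.4, 0, 0.4, 0, 0, 0, 0, -0.8, 0, 0.4, 0, 0, 0, 0, -1, 0, 0.4, 0, 0, 0, 0, -1, 0, 0.4])

```text
t: 11.3
eef_pos: [0.5034, 0.1157, 0.1388]
ee_rot: [3.141, 0.001, -0.084]
force: [-1.1, 0.0, -1.4]
width: 0.0493
gripper_force: 15.0
```

Run:
```python
from h import *
delta(.5010,.2125,.14,-.0863)
```

```text
t 11.3 pos [0.5034 0.1157 0.1388] turn [0.    0.001 0.001] shift [-0.105 -0.963 -0.012]
```

>>> arm_command(series=[0, 0, 0, -0.1, -0.4, 0, 0.4, 0, 0, 0, -0.1, -0.8, 0, 0.4, 0, 0, 0, -0.1, -0.96, 0, 0.4, 0, 0, 0, -0.1, -0.96, 0.3, 0.4, 0, 0, 0, -0.1, -0.96, 0.4, 0.4, 0, 0, 0, -0.1, -0.96, 0.4, 0.4])

```text
t: 12.05
eef_pos: [0.5016, 0.2102, 0.0989]
ee_rot: [3.14, 0.002, -0.087]
force: [0.1, 0.4, -1.1]
width: 0.0498
gripper_force: 15.0
```

Run:
```python
from h import *
delta(.5010,.2125,.0405,-.0863)
a=arm.grab_frame("wrist");b=arm.grab_frame("scene")
f=lambda im,x0,y0,w,h:cv2.resize(im[y0:y0+h,x0:x0+w],None,fx=4,fy=4,interpolation=cv2.INTER_CUBIC)
cv2.imwrite("pics/s4.png",np.hstack([cv2.resize(a,(400,300)),f(b,275,195,95,75)]))
```

```text
t 12.05 pos [0.5016 0.2102 0.0989] turn [ 0.001  0.001 -0.   ] shift [-0.007 -0.024  0.584]
```

View pics/s4.png

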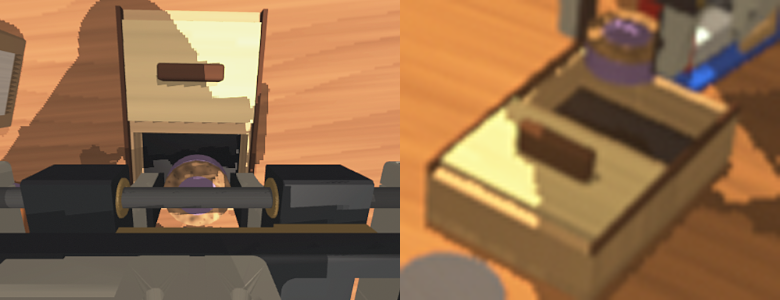

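The wrist view shows the tin between the fingers above the compartment, with the handle at (190,72) and compartment edges at 133 and 247. The box seems slightly left of the fingers' midline, so I'll check the lateral fit with the calibration.

Run:
```python
from h import *
m=arm.camera_model("wrist"); print(m['cx'],m['cy'],m['pose'].round(3).tolist())
q=[0.54541306,0.20860665,-0.0862995]
L=[(.087,.058,.044),(.087,-.058,.044),(-.005,.052,.036),(-.005,-.052,.036),(.037,.025,.0625),(.037,-.025,.0625)]
print((proj(m,W(q,L))*400/512).round(1).tolist())
print("mid of fingers px",(proj(m,np.array([[.5016,.2102,.08]]))*400/512).round(1))
h=[back(m,np.array(x)*512/400,.0625) for x in((157,63),(222,65),(225,80),(157,80))]; h=np.mean(h,0); 
c,s=np.cos(q[2]),np.sin(q[2]);d=h[:2]-q[:2];print(h,c*d[0]+s*d[1],-s*d[0]+c*d[1])
```

```text
251.91741982084744 193.82868752887538 [[-0.086, -0.966, -0.245, 0.569], [-0.996, 0.083, 0.021, 0.205], [0.0, 0.246, -0.969, 0.236], [0.0, 0.0, 0.0, 1.0]]
[[119.5, 10.1], [270.4, 10.2], [137.7, 127.8], [252.6, 127.8], [161.2, 76.6], [228.5, 76.7]]
mid of fingers px [[197.7 187.2]]
[0.585771  0.2085002 0.0625   ] 0.04021692761872148 0.0033724983803124723
```

Run:
```python
from h import *
m=arm.camera_model("wrist"); a=arm.grab_frame("wrist")
g=cv2.GaussianBlur(cv2.cvtColor(a,cv2.COLOR_BGR2GRAY),(1,3),0).astype(int)
for r in (92,96,60,130,180,190):
    d=np.diff(g[r,140:350]); i=np.where(abs(d)>22)[0]; print(r,[(int(k)+140,int(d[k])) for k in i])
q=[0.54541306,0.20860665,-0.0862995]
for x in(.037,.06,.02,-.02): print(x,proj(m,W(q,[(x,.058,.044),(x,-.058,.044),(x,.052,.036),(x,-.052,.036),(x,.025,.0625),(x,-.025,.0625)])).round(0).tolist())
```

```text
92 [(161, 43), (162, 75), (202, -56), (203, -88), (262, 35), (288, 150), (329, -25), (330, -152), (332, 27), (336, 35), (337, 29)]
96 [(155, -23), (162, 99), (163, 27), (202, -55), (203, -85), (263, 36), (287, 53), (288, 113), (329, -39), (330, -179), (331, 56), (336, 54)]
60 [(153, -29), (160, 92), (161, 26), (245, 37), (246, 48), (332, -46), (333, -170), (334, 53), (339, 59), (340, 23)]
130 [(157, -24), (158, -25), (164, 95), (165, 27), (320, 86), (326, -34), (327, -185), (333, 38), (343, 66), (344, 24)]
180 [(160, -23), (161, -24), (168, 45), (169, 62), (172, -36), (173, -37), (183, -42), (184, -62), (302, 30), (304, -23), (305, -25), (308, 58), (317, 162), (319, -92), (320, -32), (321, -35), (322, -27), (329, 23), (339, 60), (340, 23)]
190 [(169, 67), (183, -27), (184, -62), (307, 66), (316, 40), (317, 28), (319, -28), (320, -60), (321, -35), (328, 28), (337, 58)]
0.037 [[160.0, 100.0], [340.0, 100.0], [172.0, 101.0], [327.0, 101.0], [206.0, 98.0], [292.0, 98.0]]
0.06 [[157.0, 62.0], [343.0, 62.0], [170.0, 64.0], [330.0, 64.0], [205.0, 55.0], [294.0, 55.0]]
0.02 [[162.0, 127.0], [338.0, 128.0], [174.0, 127.0], [326.0, 127.0], [207.0, 128.0], [291.0, 128.0]]
-0.02 [[166.0, 187.0], [334.0, 187.0], [178.0, 184.0], [322.0, 184.0], [210.0, 193.0], [289.0, 193.0]]
```

The wrist view puts the box about 2 mm further to +y, so I'll aim at y≈0.214.

>>> arm_command(series=[0, 0, 0, 0, -0.04, 0.1, 0.4, 0, 0, 0, 0, -0.04, 0.25, 0.4, 0, 0, 0, 0, -0.04, 0.38, 0.4, 0, 0, 0, 0, -0.04, 0.48, 0.4, 0, 0, 0, 0, -0.04, 0.55, 0.4, 0, 0, 0, 0, -0.04, 0.55, 0.4])

```text
t: 12.95
eef_pos: [0.5021, 0.2151, 0.0439]
ee_rot: [3.141, 0.001, -0.086]
force: [-0.2, 1.9, -0.7]
width: 0.0493
gripper_force: 15.0
```

>>> arm_command(series=[0, 0, 0, 0, 0.01, 0.02, 0.4, 0, 0, 0, 0, 0.01, 0.04, 0.4, 0, 0, 0, 0, 0.01, 0.04, 0.4])

```text
t: 13.32
eef_pos: [0.5022, 0.2144, 0.0406]
ee_rot: [-3.141, -0.0, -0.086]
force: [0.1, -0.1, -0.0]
width: 0.0497
gripper_force: 15.0
```

>>> arm_command(series=[0, 0, 0, 0, 0, 0, 0.63, 0, 0, 0, 0, 0, 0, 0.63, 0, 0, 0, 0, 0, 0, 0.63])

```text
t: 13.7
eef_pos: [0.5023, 0.2144, 0.0407]
ee_rot: [-3.141, -0.0, -0.086]
force: [-0.7, 0.1, -0.3]
width: 0.055
gripper_force: 0.0
```

Released with no wall contact. Lifting straight up.

>>> arm_command(series=[0, 0, 0, 0, 0, -0.15, 0.63, 0, 0, 0, 0, 0, -0.4, 0.63, 0, 0, 0, 0, 0, -0.8, 0.6, 0, 0, 0, 0, 0, -1, 0, 0, 0, 0, 0, 0, -1, 0])

```text
t: 14.32
eef_pos: [0.5032, 0.2152, 0.1435]
ee_rot: [-3.138, -0.003, -0.086]
force: [-0.2, -0.4, 0.8]
width: 0.038
gripper_force: 0.0
```

>>> arm_command(series=[0, 0, 0, 0.4, 0, 0, 0, 0, 0, 0, 0.9, 0, 0, 0, 0, 0, 0, 1, 0, 0, 0, 0, 0, 0, 1, 0, 0, 0])

```text
t: 14.82
eef_pos: [0.6015, 0.2052, 0.1395]
ee_rot: [3.141, 0.002, -0.087]
force: [-0.5, -0.4, 0.2]
width: 0.0014
gripper_force: 0.0
```

Run:
```python
from h import *
# handle box-frame x ~.0375..., closed-finger side push: start 30 mm behind
q=[0.5456,0.2102,-.0863]
w=W(q,[(.038+.036,0,0)])[0]; delta(w[0],w[1],.073,-.0863); print(arm.get_state()['width'])
a=arm.grab_frame("top");b=arm.grab_frame("scene")
f=lambda im,x0,y0,w,h:cv2.resize(im[y0:y0+h,x0:x0+w],None,fx=4,fy=4,interpolation=cv2.INTER_CUBIC)
cv2.imwrite("pics/s5.png",np.hstack([f(a,150,130,70,100),f(b,270,190,100,100)]))
```

```text
t 14.825 pos [0.6015 0.2052 0.1395] turn [ 0.001  0.001 -0.   ] shift [ 0.179 -0.002  0.665]
0.0014108752607550645
```

View pics/s5.png

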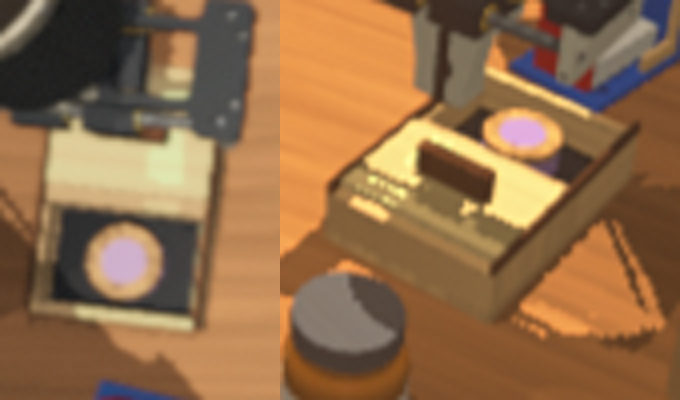

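The tin lies flat, lid up, inside the compartment (crop (123,262)). Next I'll lower the closed fingers behind the handle.

>>> arm_command(series=[0, 0, 0, 0.18, 0, 0, 0, 0, 0, 0, 0.18, 0, 0.1, 0, 0, 0, 0, 0.18, 0, 0.3, 0, 0, 0, 0, 0.18, 0, 0.5, 0, 0, 0, 0, 0.18, 0, 0.66, 0, 0, 0, 0, 0.18, 0, 0.66, 0])

```text
t: 15.68
eef_pos: [0.6184, 0.2039, 0.0731]
ee_rot: [3.14, 0.002, -0.086]
force: [0.4, -0.0, 0.3]
width: 0.0005
gripper_force: 0.0
```

>>> arm_command(series=[0, 0, 0, -0.1, 0, 0, 0, 0, 0, 0, -0.2, 0, 0, 0, 0, 0, 0, -0.33, 0, 0, 0, 0, 0, 0, -0.46, 0, 0, 0, 0, 0, 0, -0.6, 0, 0, 0, 0, 0, 0, -0.74, 0, 0, 0, 0, 0, 0, -0.85, 0, 0, 0, 0, 0, 0, -0.9, 0, 0, 0])

```text
t: 16.68
eef_pos: [0.5293, 0.212, 0.0747]
ee_rot: [3.141, 0.0, -0.085]
force: [1.4, 1.0, 0.3]
width: 0.0004
gripper_force: 0.8
```

>>> arm_command(series=[0, 0, 0, -0.05, 0, 0, 0, 0, 0, 0, -0.08, 0, 0, 0, 0, 0, 0, -0.08, 0, 0, 0])

```text
t: 17.05
eef_pos: [0.5218, 0.2124, 0.0743]
ee_rot: [3.141, 0.001, -0.086]
force: [-0.0, -0.3, 0.2]
width: 0.0009
gripper_force: 0.2
```

>>> arm_command(series=[0, 0, 0, -0.02, 0, 0, 0, 0, 0, 0, -0.04, 0, 0, 0, 0, 0, 0, -0.04, 0, 0, 0])

```text
t: 17.42
eef_pos: [0.5179, 0.2128, 0.0744]
ee_rot: [3.141, 0.0, -0.086]
force: [0.4, 0.1, 0.5]
width: 0.0007
gripper_force: 0.4
```

>>> arm_command(series=[0, 0, 0, -0.03, 0, 0, 0, 0, 0, 0, -0.06, 0, 0, 0, 0, 0, 0, -0.06, 0, 0, 0])

```text
t: 17.8
eef_pos: [0.5168, 0.2132, 0.0748]
ee_rot: [-3.141, -0.007, -0.085]
force: [28.8, -11.6, -17.6]
width: 0.0005
gripper_force: 14.4
```

The force jumped, so the cover is at its stop. Back off, lift away and check.

>>> arm_command(series=[0, 0, 0, 0.1, 0, 0, 0, 0, 0, 0, 0.3, 0, 0, 0, 0, 0, 0, 0.4, 0, -0.4, 0, 0, 0, 0, 0.6, 0, -0.8, 0, 0, 0, 0, 1, 0, -1, 0, 0, 0, 0, 1, 0, -1, 0])

```text
t: 18.55
eef_pos: [0.6141, 0.2052, 0.176]
ee_rot: [-3.14, -0.002, -0.087]
force: [-0.5, 0.2, -1.2]
width: 0.0005
gripper_force: 0.0
```

>>> arm_command(series=[0, 0, 0, 0, 0.4, -0.1, 0, 0, 0, 0, 0, 0.8, -0.1, 0, 0, 0, 0, 0, 1, -0.1, 0, 0, 0, 0, 0, 1, -0.1, 0])

```text
t: 19.05
eef_pos: [0.6024, 0.1043, 0.1841]
ee_rot: [3.141, 0.001, -0.087]
force: [-0.2, 0.2, -0.2]
width: 0.0007
gripper_force: 0.0
```

Run:
```python
from h import *
print(arm.get_state()['t'],arm.get_state()['force'])
a=arm.grab_frame("top");b=arm.grab_frame("scene")
f=lambda im,x0,y0,w,h:cv2.resize(im[y0:y0+h,x0:x0+w],None,fx=3,fy=3,interpolation=cv2.INTER_CUBIC)
cv2.imwrite("pics/s6.png",np.hstack([f(a,150,130,60,110),f(a,300,120,60,110),f(b,270,180,130,110)]))
```

```text
19.05 [-0.22823007  0.15093629 -0.15581709]
```

View pics/s6.png

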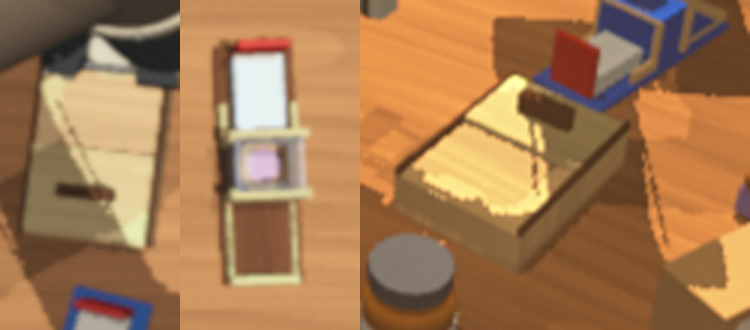

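The cover is shut over the compartment (handle at (85,190)), the slide is back at rest, and the second tin sits in the magazine (262,165). Handing in.

```bash
python3 -c "
from station import arm
print(arm.job_done())"
```

```text
the job is handed in; nothing more can be done
None
```

I ejected one tin, laid it flat and lid up in the order box and slid the cover shut to its stop; the slide sprang back, the second tin is still in the magazine, and I handed the job in at about 19 s, though no verdict came back.

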